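Cure a tray of resin beads under the bench lamp

TASK

Push the loose curing lamp straight back until its back is flush against the wooden board, then slide the tray of resin beads fully home into the lamp's open bay, and then press the lamp's start button fully in, with the board bracing the lamp, and let it spring out again. Do not work the button before the tray is in, leave the lamp flush and the tray home, and do not disturb the bowl, the bead box or the jar.

Things in the scene. Friction and masses are not known exactly. Their poses are not given: they have to be found in the camera images.
- board: Fixed pale wooden board screwed to the bench on the far side of the work, 460 mm long (its y), 50 mm wide (its x), 45 mm high. Origin: centre of the underside; its -x side faces the robot roughly (turned by up to 0.25 rad). It never moves.
- board_face (a point): Foot of the middle of the board's near (-x) long face: the plane x = 0 of this frame is the face the lamp is braced against; -x of this frame points away from the board towards the robot, y along the board.
- lamp: Loose white curing lamp, 100 mm deep (x), 160 wide (y), 62 high, about 0.3 kg. Origin: centre of underside; x to its flat back, z up. It slides under 1 to 3 N, less than the button's spring takes. Its -x front has a floorless open bay at y -18 to +70 mm, 30 high, 80 deep, and a closed block with the start button at y -80 to -18. Starts 35 to 80 mm off the board, up to 0.25 rad askew.
- lamp_front (a point): Middle of the plain front face of the lamp's roof (lamp x -50, y 0, z 48 mm). This face runs over the whole width from 30 to 62 mm high, above bay and button (the button's top is at 28 mm): a place to push.
- lamp_back_left (a point): Foot of the lamp's back left (+x, +y) corner.
- lamp_back_right (a point): Foot of the lamp's back right (+x, -y) corner.
- lamp_bay (a point): On the bench, in the bay: where the tray's origin lies when the tray is fully home against the bay's inner end (lamp frame x -8, y +26, z 0 mm). Axes as the lamp's; the tray slides in along +x. The mouth of the bay is 42 mm towards -x.
- start_face (a point): Middle of the front face of the start button: a grey push bar 36 mm wide (y), 22 mm high (z 6 to 28 mm above the bench), standing 16 mm out of the lamp's front at lamp y -50 mm, height 17 mm. Pressed along the lamp's +x.
- start (a joint): Travel of the start button in m: 0 out, 0.007 fully in. Sprung: about 2 N to begin, 7 N fully in; it springs back.
- tray: Loose tray, 0.12 kg: flat aluminium blade 76 mm long (x), 64 wide, 5 thick, with four amber resin beads (12 mm high over all), and a straight wooden handle from its -x edge (x -38 to -128 mm), 18 wide, 22 high, lying on the bench. Origin: centre of the blade's underside, x from handle to blade, z up. It lies left or right of the lamp, the bowl on the other side.
- tray_grip (a point): On the handle, 50 mm from the blade's edge (tray x -88 mm, 12 mm up): where to pinch it across its 18 mm width (tray y), from above.
- bowl: Bystander: blue plastic bowl, 112 mm across, 50 mm high. Origin: centre of its underside.
- bead_box: Bystander: clear divided box of beads, 130 x 170 mm, 40 mm high, out to the left. Origin: centre of its underside.
- jar: Bystander: glass jar with a steel lid, 60 mm across, 75 mm high, out to the right. Origin: centre of its underside.
Things that resemble listed ones, but are neither listed nor needed, are in the scene too. There is more than one size of the tray; the job needs the middle-sized. Several things have the shape of the lamp; the one meant has the colours described above.

How it is judged:
By the outcome, as a careful person would: the job done as asked, in the order asked, and still so for the second after the job is handed in, with the robot touching nothing.
It also fails if it takes over 64 s, if anything falls off the work surface, if the arm or the gripper's body presses on something with over 40 N, if the wrist force passes 120 N, or if a joint passes its speed limit or range.

ROBOT

A 6-joint arm with a two-finger parallel gripper is mounted at the origin on the work surface. World frame = base frame: x ahead of the robot, y to its left, z up, the work surface at z = 0. Lengths are in m, angles in rad, forces in N, time in s.
With the tool pointing down it reaches from about 0.375 to 0.9 m from the base axis. Payload 3.1 kg.
Tool frame: the origin (TCP) lies midway between the tips of the shut fingers; the grasp point (between the pads) lies robot.grasp_offset behind it (robot.grasp_offset is the distance from the TCP to the grasp point, in m); z points along the fingers, y is the line along which they close (so a half turn about z gives the same grasp; the last joint's range is limited). The gripper opens to 87 mm and grips with 3 to 60 N. Pads are 19 mm wide; open, the fingers measure 117 mm over their backs; the gripper's body (75 mm by 190 mm) begins 51 mm behind the grasp point.
Start: joints at [-1.288, 0.527, 1.433, -0, 1.181, -0.178], TCP at [0.278, -0.559, 0.223] pointing down, gripper open.
Joint ranges: [-3.08, 3.08], [-0.75, 2.2], [0.22, 2.44], [-1.43, 4.57], [0, 2.65], [-2.85, 2.85]. Speed limits (rad/s): [2.79, 2.79, 3.14, 3.14, 3.14, 3.14].

INTERFACE

Orientations are given as a rotation vector (axis times angle).
In Python, from plant import telemetry, eyes, order, search_frame, place_of, robot gives the robot as it stands. The module is installed in compiled form; this text tells all that it offers.
- The arm moves only by the shell command python3 -m inch 'ROWS' [FORCE]. ROWS is a JSON object of lists of equal length, an entry for each row: "fingers": the finger opening in cm, from 0 to 8.7; "linear": the shift along the tool's x, y, z in cm, a list of three; "delta_rot": the turn, a rotation vector about the tool's x, y, z in rad, a list of three. In form: {"fingers": [fingers, ...], "linear": [[tx, ty, tz], ...], "delta_rot": [[wx, wy, wz], ...]}. A call has 1 to 20 rows; each row is the pose to reach, as a shift and turn from the pose commanded when the call began, along the tool's axes at that moment; what a row does not reach only later rows make up. A row lasts 1/10 s, in which the tool goes at most 50 mm and 8.59 degrees, less where a joint would pass 70% of its speed; a pose out of reach is approached as far as the arm can. A call with a gripper value outside its range is refused whole. The fingers move at their own pace and stop on an object; FORCE is the grip in N (left out, the last holds). Time passes only in rows, so rows that repeat a pose let the fingers close. It gives the time, the measured TCP pose, the force, the opening and the grip force at its end, in the units of the state.
- telemetry.observe(): the state, without advancing time (a new reading comes with each control period).
- eyes.grab_frame(name): name is "scene" or "top"; returns (picture, depth): 480x640x3 uint8, blue, green, red; 480x640 float32, m along the optical axis (not along the pixel's ray), 0 where there is no reading.
- eyes.camera_info(name): a dict with "fx", "fy", "cx", "cy" (pixels), "rvec" (rotation vector, rad) and "tvec" (3), from world to camera coordinates, as OpenCV has them. Camera axes: x right, y down, z forward; pixel columns grow to the right and rows downward; lengths in m; the calibration is good to about 2 mm. A picture is of the moment at which its call begins. camera_info takes no time and is no camera call.
- order.close_job(): hands the job in; it is judged then, once.
Trained networks look in the newest picture that a camera, given by its name, has taken for a name from the list of things; names that differ only in an ending like _2 or _b are one class to them, and where a whole thing is asked for, a point or a joint stands for the part that bears it (a point fixed in the world has none). Each returns a list of dicts, best first, with "confidence" (0 to 1); they miss things now and then, are a little off and sometimes report something else, mostly with a low value. They report only what shows in the picture. A call takes as long as a camera call. They do not tell look-alikes from the thing itself.
- search_frame(camera, name): "position" ([x, y, z] in m, in the coordinates of the camera as it stood for that picture, good to about 4 mm: the middle of the surface that is visible of it).
- place_of(camera, name): "position" ([x, y, z] in m, in the coordinates of the camera as it stood for that picture, good to about 4 mm: a listed point, or the origin of a listed thing).
The state is a dict: "time": time; "q": joint angles; "dq": joint speeds; "joint_torque": joint torques, N m; "ee_pos": TCP position; "eef_rot": TCP orientation; "ft_force": force on the tool from outside, world axes, zero at the start; "moment": the same for the moment, N m; "opening": opening from 0.0 (shut) to 1.0 (fully open); "finger_force": force on a finger pad.
Only numpy, scipy, OpenCV 4.12 (cv2) and the standard library are available. Lean on these libraries where they do the work, as an engineer would, in place of code of your own. Each camera call takes 0.05 s, during which the arm holds its last target. There are 200 camera calls.

## Working session

There is one attempt and no reset: what is moved stays moved. The work goes in short steps, Python scripts to look and compute and a shell command to move; the robot and the scene stay as the last step left them, time stands still between calls to the robot, and variables do not carry over. Pictures are saved under pics/ and viewed, at most 10 in all, crops included, and the job is handed in when it is done.

```bash
mkdir -p pics; cat > h.py <<'E'
import numpy as np, cv2
from scipy.spatial.transform import Rotation as R
from plant import telemetry, eyes, order, search_frame, place_of, robot
def cam(n):
    c=eyes.camera_info(n); return c,R.from_rotvec(np.ravel(c['rvec'])).as_matrix(),np.ravel(c['tvec'])
def c2w(n,p):
    c,r,t=cam(n); return (np.asarray(p)-t)@r
def w2p(n,P):
    c,r,t=cam(n); q=np.atleast_2d(P)@r.T+t
    return np.c_[c['fx']*q[:,0]/q[:,2]+c['cx'],c['fy']*q[:,1]/q[:,2]+c['cy']]
def cloud(n,d):
    c,r,t=cam(n); v,u=np.mgrid[:480,:640]
    return (np.dstack([(u-c['cx'])/c['fx']*d,(v-c['cy'])/c['fy']*d,d])-t)@r
E
python3 - <<'E'
from h import *
print(robot.grasp_offset)
for n in('scene','top'):
    p,d=eyes.grab_frame(n); cv2.imwrite(f'pics/{n}0.png',p); np.save(f'{n}0.npy',d)
    for k in('board_face','lamp','lamp_back_left','lamp_back_right','lamp_bay','start_face','tray','tray_grip','bowl','bead_box','jar'):
        for o in place_of(n,k)[:4]:
            w=c2w(n,o['position']); print(n,k,round(o['confidence'],2),w.round(3),w2p(n,w)[0].round())
E
```

```text
0.0187
scene lamp 0.94 [0.402 0.074 0.002] [357. 260.]
scene lamp 0.92 [ 0.615 -0.071  0.002] [251. 259.]
scene lamp 0.64 [0.202 0.27  0.002] [478. 275.]
scene lamp_back_left 0.67 [ 0.559 -0.264 -0.003] [238. 214.]
scene lamp_back_left 0.66 [ 0.342  0.152 -0.002] [397. 271.]
scene lamp_back_left 0.65 [0.623 0.029 0.001] [267. 285.]
scene lamp_back_right 0.98 [0.494 0.09  0.003] [329. 278.]
scene lamp_back_right 0.9 [ 0.681 -0.121  0.001] [217. 258.]
scene lamp_back_right 0.55 [0.152 0.347 0.002] [520. 287.]
scene lamp_back_right 0.45 [ 0.456 -0.446 -0.003] [244. 175.]
scene lamp_bay 0.91 [ 0.217  0.245 -0.001] [465. 273.]
scene start_face 0.46 [0.269 0.319 0.017] [475. 295.]
scene start_face 0.34 [ 0.558 -0.264 -0.   ] [238. 214.]
scene start_face 0.3 [ 0.457 -0.45  -0.002] [243. 175.]
scene tray 0.86 [ 0.558 -0.26  -0.003] [239. 215.]
scene tray 0.76 [ 0.227 -0.441 -0.001] [307. 155.]
scene tray 0.71 [ 0.667 -0.342 -0.   ] [191. 213.]
scene tray 0.58 [ 0.744 -0.011 -0.007] [211. 298.]
scene tray_grip 0.8 [ 0.469 -0.276  0.011] [265. 198.]
scene tray_grip 0.78 [ 0.187 -0.33   0.017] 
[... 556 characters left out ...]
92 -0.049  0.001] [349. 187.]
top start_face 0.61 [ 0.419 -0.004  0.015] [334. 244.]
top start_face 0.58 [ 0.564 -0.134  0.02 ] [378. 196.]
top start_face 0.58 [ 0.454 -0.45   0.001] [482. 235.]
top start_face 0.41 [0.268 0.319 0.021] [224. 293.]
top tray 0.66 [ 0.662 -0.343  0.003] [447. 166.]
top tray 0.58 [ 0.554 -0.265  0.002] [421. 201.]
top tray_grip 0.93 [ 0.659 -0.408  0.012] [469. 167.]
top tray_grip 0.82 [ 0.47  -0.279  0.015] [426. 229.]
top bowl 0.85 [0.562 0.268 0.001] [245. 195.]
top bead_box 0.74 [ 0.483  0.449 -0.   ] [184. 220.]
top bead_box 0.53 [ 0.592 -0.047 -0.002] [349. 187.]
top jar 0.84 [ 0.456 -0.45   0.   ] [482. 235.]
top jar 0.53 [ 0.555 -0.26   0.002] [419. 201.]
```

View pics/top0.png

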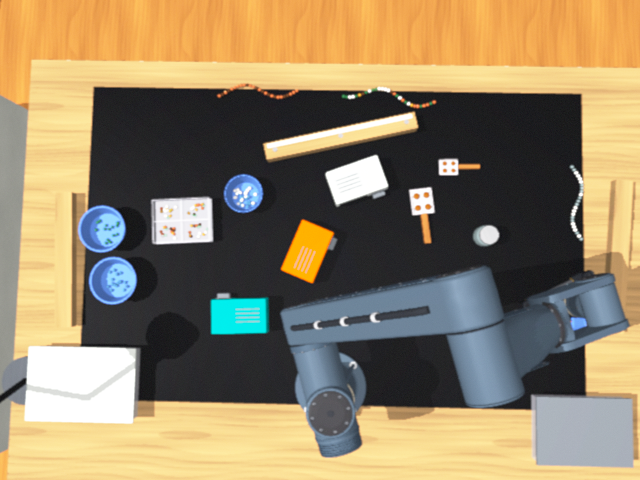

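View pics/scene0.png

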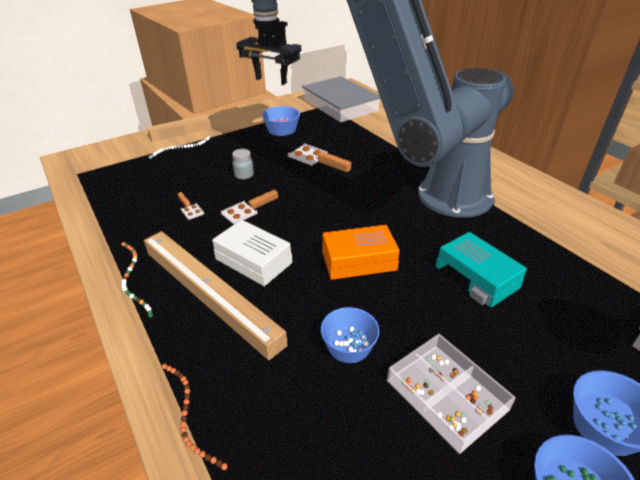

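The lamp candidates in the top view are white (356,182), orange (308,251) and teal (242,314). The white one fits the colours described. The tray candidates are at (421,205), (448,167) and one under the arm (scene 307,155). I'll check their blade sizes and view a crop.

```bash
cat > meas.py <<'E'
from h import *
def rect(P):
    (c,s,a)=cv2.minAreaRect((P[:,:2]*1000).astype(np.float32)); b=np.float32(cv2.boxPoints((c,s,a)))
    return np.round(c,1),np.round(s,1),round(a,1),b.round().tolist()
def blob(W,lo,hi,zlo,zhi):
    m=(W[...,0]>lo[0])&(W[...,0]<hi[0])&(W[...,1]>lo[1])&(W[...,1]<hi[1])&(W[...,2]>zlo)&(W[...,2]<zhi)
    return m
E
python3 - <<'E'
from meas import *
for n in('top','scene'):
    im=cv2.imread(f'pics/{n}0.png'); d=np.load(f'{n}0.npy'); W=cloud(n,d)
    for k,lo,hi,zl,zh in(('lamptop',(.5,-.2),(.7,.06),.055,.07),('boardtop',(.62,-.3),(.85,.25),.04,.05),('tray',(.4,-.33),(.62,-.22),.003,.03),('traybeads',(.5,-.33),(.62,-.22),.003,.016),('handle',(.4,-.33),(.62,-.22),.0165,.03),('small',(.6,-.45),(.72,-.3),.003,.03),('orange',(.3,-.03),(.5,.17),.055,.07),('button',(.52,-.16),(.6,-.08),.02,.034),('big',(.1,-.52),(.35,-.25),.003,.03)):
        m=blob(W,lo,hi,zl,zh).astype(np.uint8)
        k2,l,st,_=cv2.connectedComponentsWithStats(m)
        if k2<2: print(n,k,'none');continue
        i=1+st[1:,4].argmax(); P=W[l==i]; print(n,k,len(P),np.median(P[:,2]).round(4),*rect(P))
im=cv2.imread('pics/scene0.png')[90:290,130:400]
cv2.imwrite('pics/crop.png',cv2.resize(im,None,fx=2.9,fy=2.9,interpolation=cv2.INTER_CUBIC))
E
```

```text
top lamptop 1716 0.0626 [607.7 -68.8] [100.8 160.7] 20.5 [[532.0, -11.0], [589.0, -162.0], [683.0, -126.0], [627.0, 24.0]]
top boardtop 1974 0.0452 [740.4 -19.8] [ 53.1 459.7] 13.1 [[662.0, 198.0], [767.0, -250.0], [818.0, -238.0], [714.0, 210.0]]
top tray 947 0.0086 [ 499.1 -275.8] [197.   97.9] 10.7 [[393.0, -246.0], [411.0, -342.0], [605.0, -306.0], [587.0, -209.0]]
top traybeads 497 0.0075 [ 547.8 -266.8] [91.4 93.7] 1.2 [[501.0, -221.0], [503.0, -315.0], [594.0, -313.0], [593.0, -219.0]]
top handle 165 0.0222 [ 471.4 -278.6] [89.7 20.9] 8.3 [[426.0, -275.0], [429.0, -295.0], [517.0, -282.0], [514.0, -262.0]]
top small 482 0.0073 [ 672.6 -375. ] [ 97.7 150.3] 34.0 [[590.0, -340.0], [674.0, -465.0], [755.0, -410.0], [671.0, -285.0]]
top orange 1740 0.0624 [395.3  72.1] [100.  159.5] 68.0 [[303.0, 56.0], [450.0, -4.0], [488.0, 89.0], [340.0, 148.0]]
top button 69 0.0283 [ 569.8 -132.1] [16.9 48.2] 20.1 [[554.0, -112.0], [570.0, -158.0], [586.0, -152.0], [569.0, -107.0]]
top big 60 0.0051 [ 122.9 -312.4] [48.7 29. ] 64.8 [[99.0, -328.0], [126.0, -341.0], [146.0, -297.0], [120.0, -28
[... 323 characters left out ...]
244.0], [434.0, -314.0], [601.0, -293.0], [592.0, -224.0]]
scene traybeads 338 0.0063 [ 549.  -264.3] [94.7 70.1] 7.9 [[497.0, -236.0], [507.0, -306.0], [601.0, -293.0], [591.0, -223.0]]
scene handle 129 0.0199 [ 474.6 -273.5] [90.6 20.6] 8.6 [[428.0, -270.0], [431.0, -290.0], [521.0, -277.0], [518.0, -256.0]]
scene small 181 0.0073 [ 663.6 -373.2] [ 46.5 119.6] 2.6 [[638.0, -315.0], [643.0, -434.0], [690.0, -432.0], [684.0, -312.0]]
scene orange 1931 0.0603 [398.6  76.4] [103.2 160.2] 67.6 [[305.0, 59.0], [453.0, -2.0], [492.0, 94.0], [344.0, 155.0]]
scene button none
scene big 678 0.0116 [ 208.  -381.7] [ 88.1 220.4] 19.1 [[130.0, -292.0], [202.0, -500.0], [286.0, -471.0], [214.0, -263.0]]
```

View pics/crop.png

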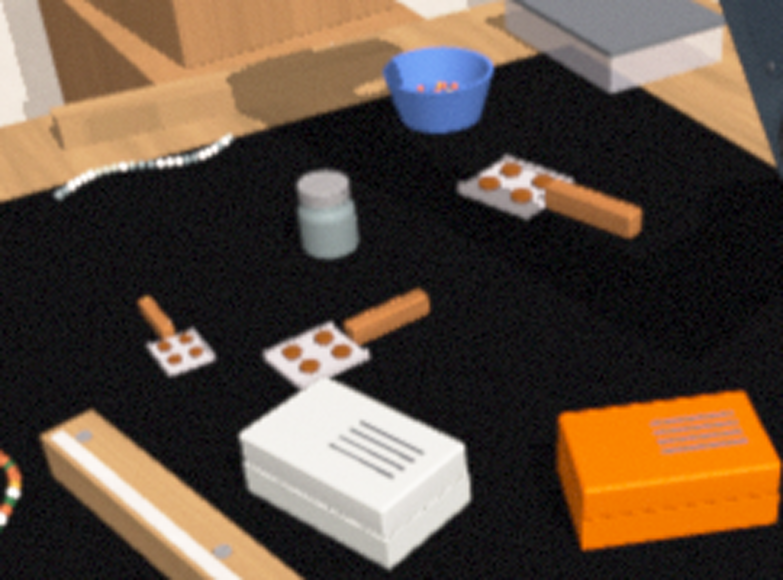

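The middle tray is the one at top (421,205), scene (240,213): its handle is about 90×20 mm. The one by the jar is smaller and the one near the arm is larger. The white lamp stands at yaw 20.4° and the board at 13.1°. I'll push with the open fingers squared to the board.

```bash
cat > plan.py <<'E'
from h import *
def plan(pos,yaw,cur=None):
    """yaw: world direction (deg) wanted for tool y axis modulo half turn; tool pointing down"""
    s=telemetry.observe(); p=np.array(s['ee_pos']) ; M=R.from_rotvec(s['eef_rot'])
    best=None
    for y in(yaw,yaw+180):
        a=np.radians(y); ty=np.array([np.cos(a),np.sin(a),0]); tz=np.array([0,0,-1.]); tx=np.cross(ty,tz)
        T=R.from_matrix(np.c_[tx,ty,tz]); d=(M.inv()*T).as_rotvec()
        print('t',round(s['time'],2),'lin cm',(M.inv().apply(np.array(pos)-p)*100).round(2),'rot',d.round(3),'q6',round(s['q'][5],2),'F',np.round(s['ft_force'],1),'p',p.round(4))
E
python3 - <<'E'
from plan import *
b=np.radians(13.1); n=np.array([np.cos(b),np.sin(b)]); t=np.array([-n[1],n[0]])
f=np.array([562.6,-84.5])
s=f-45*n; print(s)
plan([*s/1000,.12],103.1)
print(R.from_rotvec(telemetry.observe()['eef_rot']).as_matrix().round(3))
E
```

```text
[518.77108147 -94.69930883]
t 1.2 lin cm [ 42.22 -30.91  10.26] rot [ 0.    -0.    -2.908] q6 -0.18 F [-0.3 -1.1  0.9] p [ 0.2785 -0.5595  0.2225]
t 1.2 lin cm [ 42.22 -30.91  10.26] rot [-0.    -0.     0.233] q6 -0.18 F [-0.3 -1.1  0.9] p [ 0.2785 -0.5595  0.2225]
[[ 0.895  0.446  0.   ]
 [ 0.446 -0.895  0.   ]
 [ 0.    -0.    -1.   ]]
```

```bash
python3 -m inch '{"fingers":[8.7,8.7,8.7,8.7,8.7,8.7,8.7,8.7,8.7,8.7,8.7,8.7,8.7,8.7,8.7],"linear":[[4.2,-3.1,0],[8.4,-6.2,0],[12.7,-9.3,0],[16.9,-12.4,0],[21.1,-15.5,0],[25.3,-18.5,0],[29.6,-21.6,0],[33.8,-24.7,0],[38,-27.8,0],[42.2,-30.9,0],[42.2,-30.9,4],[42.2,-30.9,8],[42.2,-30.9,10.3],[42.2,-30.9,10.3],[42.2,-30.9,10.3]],"delta_rot":[[0,0,0.03],[0,0,0.06],[0,0,0.09],[0,0,0.12],[0,0,0.15],[0,0,0.18],[0,0,0.21],[0,0,0.233],[0,0,0.233],[0,0,0.233],[0,0,0.233],[0,0,0.233],[0,0,0.233],[0,0,0.233],[0,0,0.233]]}'
python3 - <<'E'
from plan import *
plan([.5188,-.0947,.035],103.1)
p,d=eyes.grab_frame('scene'); cv2.imwrite('pics/s1.png',cv2.resize(p[100:330,130:430],None,fx=2.6,fy=2.6))
E
```

```text
time: 2.7
ee_pos: [0.5189, -0.095, 0.1198]
eef_rot: [-3.121, -0.358, 0.0]
ft_force: [-0.4, 0.0, -0.7]
opening: 1.002
finger_force: 0.0
t 2.7 lin cm [-0.   -0.03  8.48] rot [-0.    -0.    -3.142] q6 0.95 F [-0.4  0.  -0.7] p [ 0.5189 -0.095   0.1198]
t 2.7 lin cm [-0.   -0.03  8.48] rot [-0.  0.  0.] q6 0.95 F [-0.4  0.  -0.7] p [ 0.5189 -0.095   0.1198]
```

View pics/s1.png

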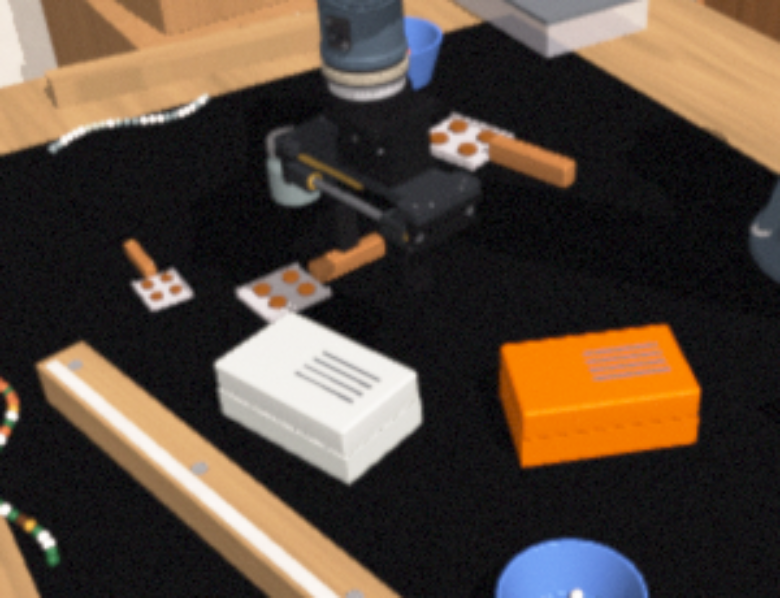

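The gripper is in front of the white lamp (crop 315,400) and clear of the tray and the orange lamp. Next I lower it and push.

```bash
python3 -m inch '{"fingers":[8.7,8.7,8.7,8.7,8.7,8.7,8.7,8.7,8.7,8.7,8.7,8.7,8.7,8.7,8.7,8.7,8.7,8.7,8.7,8.7],"linear":[[0,0,3],[0,0,6],[0,0,8.5],[0.5,0,8.5],[1,0,8.5],[1.5,0,8.5],[2,0,8.5],[2.5,0,8.5],[3,0,8.5],[3.5,0,8.5],[4,0,8.5],[4.5,0,8.5],[5,0,8.5],[5.5,0,8.5],[6,0,8.5],[6.5,0,8.5],[7,0,8.5],[7.5,0,8.5],[8,0,8.5],[8.3,0,8.5]],"delta_rot":[[0,0,0],[0,0,0],[0,0,0],[0,0,0],[0,0,0],[0,0,0],[0,0,0],[0,0,0],[0,0,0],[0,0,0],[0,0,0],[0,0,0],[0,0,0],[0,0,0],[0,0,0],[0,0,0],[0,0,0],[0,0,0],[0,0,0],[0,0,0]]}'
cat > look.py <<'E'
from meas import *
import sys
def lamp(n):
    p,d=eyes.grab_frame(n); W=cloud(n,d); cv2.imwrite('last_%s.png'%n,p); np.save('last_%s.npy'%n,d)
    r=(p.astype(int)); sat=(r.max(2)-r.min(2))<60
    m=(blob(W,(.5,-.25),(.8,.1),.0545,.069)&sat&(p.min(2)>110)).astype(np.uint8)
    k2,l,st,_=cv2.connectedComponentsWithStats(m); i=1+st[1:,4].argmax(); P=W[l==i]; print(n,len(P),*rect(P))
    m=blob(W,(.62,-.3),(.85,.25),.04,.05).astype(np.uint8)
    k2,l,st,_=cv2.connectedComponentsWithStats(m); i=1+st[1:,4].argmax(); print(' board',*rect(W[l==i]))
for n in sys.argv[1:]: lamp(n)
E
python3 look.py top scene
```

```text
time: 4.75
ee_pos: [0.6001, -0.076, 0.0346]
eef_rot: [3.121, 0.359, 0.001]
ft_force: [-1.6, -1.0, -0.9]
opening: 1.001
finger_force: 0.6
top 277 [665.2  -9.6] [61.5 60.3] 13.8 [[628.0, 12.0], [642.0, -46.0], [702.0, -32.0], [688.0, 27.0]]
 board [740.9 -19.4] [ 52.7 459.6] 13.0 [[664.0, 199.0], [767.0, -249.0], [818.0, -237.0], [715.0, 210.0]]
scene 2022 [660.5 -57.9] [103.2 163.3] 13.6 [[591.0, 9.0], [630.0, -149.0], [730.0, -125.0], [691.0, 34.0]]
 board [744.3 -14.8] [ 51.4 461.8] 13.1 [[667.0, 204.0], [771.0, -246.0], [821.0, -234.0], [717.0, 216.0]]
```

The lamp is now parallel to the board with about 16 mm left. I'll continue in small steps.

```bash
python3 -m inch '{"fingers":[8.7,8.7,8.7,8.7,8.7,8.7],"linear":[[0.3,0,0],[0.6,0,0],[0.9,0,0],[1.2,0,0],[1.4,0,0],[1.4,0,0]],"delta_rot":[[0,0,0],[0,0,0],[0,0,0],[0,0,0],[0,0,0],[0,0,0]]}'
python3 -m inch '{"fingers":[8.7,8.7,8.7],"linear":[[0.1,0,0],[0.2,0,0],[0.2,0,0]],"delta_rot":[[0,0,0],[0,0,0],[0,0,0]]}'
python3 look.py scene
```

```text
time: 5.45
ee_pos: [0.6137, -0.0728, 0.0346]
eef_rot: [3.121, 0.359, 0.001]
ft_force: [-0.9, -0.1, 0.4]
opening: 0.999
finger_force: 0.6
time: 5.75
ee_pos: [0.6151, -0.0724, 0.0345]
eef_rot: [-3.121, -0.359, -0.0]
ft_force: [-2.0, -0.1, 1.1]
opening: 0.998
finger_force: 1.2
scene 2092 [674.7 -54.1] [103.3 163.1] 13.6 [[605.0, 13.0], [644.0, -146.0], [744.0, -121.0], [706.0, 37.0]]
 board [701.2 -25.8] [141.  462.6] 12.8 [[581.0, 184.0], [684.0, -267.0], [821.0, -236.0], [719.0, 215.0]]
```

```bash
for i in 1; do python3 -m inch '{"fingers":[8.7,8.7,8.7],"linear":[[0.1,0,0],[0.15,0,0],[0.15,0,0]],"delta_rot":[[0,0,0],[0,0,0],[0,0,0]]}'; done
python3 -m inch '{"fingers":[8.7,8.7,8.7],"linear":[[0.1,0,0],[0.15,0,0],[0.15,0,0]],"delta_rot":[[0,0,0],[0,0,0],[0,0,0]]}'
```

```text
time: 6.1
ee_pos: [0.6156, -0.0721, 0.0345]
eef_rot: [-3.121, -0.359, 0.003]
ft_force: [-4.1, -1.8, 4.4]
opening: 1.002
finger_force: 2.5
time: 6.4
ee_pos: [0.6156, -0.072, 0.0346]
eef_rot: [-3.121, -0.358, 0.008]
ft_force: [-7.6, -2.2, 5.3]
opening: 0.997
finger_force: 4.0
```

```bash
python3 -m inch '{"fingers":[8.7,8.7,8.7,8.7,8.7,8.7,8.7,8.7],"linear":[[0.15,0,0],[0.15,0,0],[-1,0,0],[-3,0,0],[-5,0,0],[-5,0,-4],[-5,0,-8],[-5,0,-8]],"delta_rot":[[0,0,0],[0,0,0],[0,0,0],[0,0,0],[0,0,0],[0,0,0],[0,0,0],[0,0,0]]}'
python3 - <<'E'
from plan import *
plan([.4685,-.277,.12],98.5)
E
```

```text
time: 7.2
ee_pos: [0.5743, -0.0845, 0.1198]
eef_rot: [3.116, 0.358, 0.021]
ft_force: [0.7, 0.1, 0.1]
opening: 0.997
finger_force: 0.0
t 7.2 lin cm [-14.67  16.35  -0.1 ] rot [ 0.02   0.01  -3.061] q6 1.0 F [0.7 0.1 0.1] p [ 0.5743 -0.0845  0.1198]
t 7.2 lin cm [-14.67  16.35  -0.1 ] rot [ 0.007 -0.013  0.08 ] q6 1.0 F [0.7 0.1 0.1] p [ 0.5743 -0.0845  0.1198]
```

```bash
python3 -m inch '{"fingers":[8.7,8.7,8.7,8.7,8.7,8.7,8.7],"linear":[[-3.7,4.1,0],[-7.3,8.2,0],[-11,12.3,0],[-14.7,16.3,0],[-14.7,16.3,0],[-14.7,16.3,0],[-14.7,16.3,0]],"delta_rot":[[0,0,0.02],[0,0,0.04],[0,0,0.06],[0,0,0.08],[0,0,0.08],[0,0,0.08],[0,0,0.08]]}'
python3 look.py top scene
python3 - <<'E'
from plan import *
plan([.4685,-.277,.004],98.5)
for n in('top','scene'):
    for k in('lamp_bay','start_face','lamp','lamp_back_left','lamp_back_right'):
        for o in place_of(n,k)[:4]:
            w=c2w(n,o['position'])
            if w[0]>.55: print(n,k,round(o['confidence'],2),w.round(3))
a=cv2.imread('last_scene.png')[130:340,130:430]; cv2.imwrite('pics/s2.png',cv2.resize(a,None,fx=2.6,fy=2.6))
E
```

```text
time: 7.9
ee_pos: [0.4633, -0.2752, 0.1142]
eef_rot: [-3.133, -0.231, -0.001]
ft_force: [0.8, 0.5, -0.1]
opening: 0.998
finger_force: 0.0
top 1661 [674.6 -58.2] [104.  159.6] 13.0 [[606.0, 8.0], [642.0, -148.0], [743.0, -124.0], [707.0, 31.0]]
 board [740.9 -19.3] [ 52.6 458.7] 13.0 [[664.0, 198.0], [767.0, -249.0], [818.0, -237.0], [715.0, 210.0]]
scene 2082 [676.3 -53.7] [101.4 161.6] 13.5 [[608.0, 13.0], [646.0, -144.0], [744.0, -120.0], [707.0, 37.0]]
 board [701.2 -25.5] [140.  461.4] 13.1 [[581.0, 183.0], [685.0, -266.0], [822.0, -234.0], [717.0, 215.0]]
t 8.0 lin cm [ 0.43  0.38 11.03] rot [ 0.00e+00 -1.00e-03 -3.14e+00] q6 0.68 F [0.3 0.1 0.1] p [ 0.4636 -0.274   0.1143]
t 8.0 lin cm [ 0.43  0.38 11.03] rot [-0.    -0.     0.002] q6 0.68 F [0.3 0.1 0.1] p [ 0.4636 -0.274   0.1143]
top start_face 0.5 [ 0.619 -0.119  0.018]
top lamp_back_left 0.84 [0.704 0.029 0.002]
scene lamp_bay 0.75 [ 0.742 -0.011 -0.003]
scene lamp 0.79 [ 0.68  -0.06   0.002]
scene lamp_back_left 0.6 [0.703 0.035 0.   ]
```

View pics/s2.png

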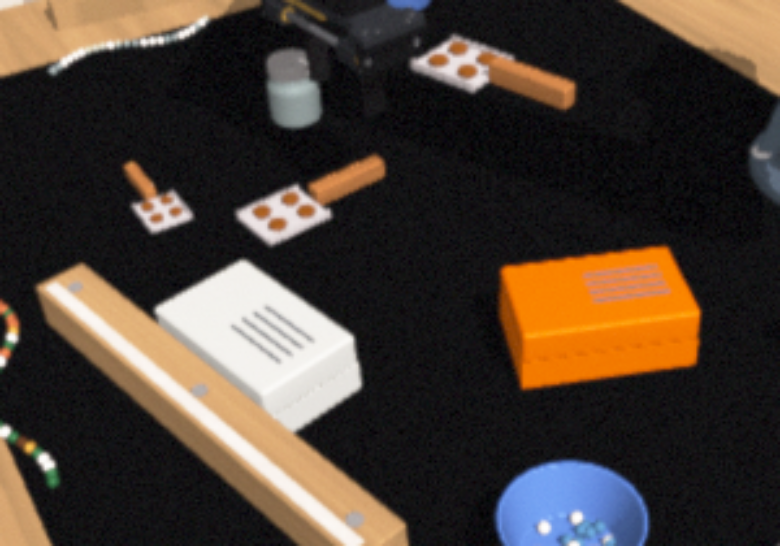

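The lamp's back lies along the board (crop 240,350) and the tray hasn't moved (crop 300,205). Now I grasp the handle.

```bash
python3 -m inch '{"fingers":[8.7,8.7,8.7,8.7,8.7],"linear":[[0.4,0.3,4],[0.4,0.3,7.5],[0.4,0.3,10],[0.4,0.3,10.8],[0.4,0.3,10.8]],"delta_rot":[[0,0,0],[0,0,0],[0,0,0],[0,0,0],[0,0,0]]}'
python3 -m inch '{"fingers":[4,3,1,1,1,1,1,1,1],"linear":[[0,0,0],[0,0,0],[0,0,0],[0,0,0],[0,0,0],[0,0,0],[0,0,0],[0,0,0],[0,0,0]],"delta_rot":[[0,0,0],[0,0,0],[0,0,0],[0,0,0],[0,0,0],[0,0,0],[0,0,0],[0,0,0],[0,0,0]]}' 30
```

```text
time: 9.0
ee_pos: [0.4669, -0.2771, 0.0056]
eef_rot: [-3.131, -0.233, 0.003]
ft_force: [-1.2, 0.3, 0.5]
opening: 1.002
finger_force: 0.0
time: 9.9
ee_pos: [0.4674, -0.2775, 0.0065]
eef_rot: [-3.133, -0.233, 0.0]
ft_force: [0.2, 0.6, -0.1]
opening: 0.262
finger_force: 0.0
```

```bash
python3 -m inch '{"fingers":[0.5,0.5,0.5,0.5,0.5],"linear":[[0,0,0],[0,0,0],[0,0,0],[0,0,0],[0,0,0]],"delta_rot":[[0,0,0],[0,0,0],[0,0,0],[0,0,0],[0,0,0]]}' 30
python3 - <<'E'
from plan import *
# lift target then pre-insert pose
b=np.radians(13.2); n=np.array([np.cos(b),np.sin(b)]); t=np.array([-n[1],n[0]])
c=n*645+t*np.mean([t@[674.6,-58.2],t@[676.3,-53.7]]); print('lamp c',c)
bay=c-8*n+26*t
for k in (65,0):
    g=bay-(88+k)*n; print(k,g); plan([*g/1000,.0065],103.2)
E
```

```text
time: 10.4
ee_pos: [0.4674, -0.2775, 0.0065]
eef_rot: [-3.133, -0.234, 0.0]
ft_force: [0.2, 0.1, -0.1]
opening: 0.202
finger_force: 30.0
lamp c [675.61780726 -55.91064116]
65 [512.93448128 -67.36207977]
t 10.4 lin cm [  7.62 -20.11  -0.  ] rot [0.   0.   3.06] q6 0.68 F [ 0.2  0.1 -0.1] p [ 0.4674 -0.2775  0.0065]
t 10.4 lin cm [  7.62 -20.11  -0.  ] rot [-0.     0.    -0.082] q6 0.68 F [ 0.2  0.1 -0.1] p [ 0.4674 -0.2775  0.0065]
0 [576.21710997 -52.51927322]
t 10.4 lin cm [ 14.1  -20.64  -0.  ] rot [0.   0.   3.06] q6 0.68 F [ 0.2  0.1 -0.1] p [ 0.4674 -0.2775  0.0065]
t 10.4 lin cm [ 14.1  -20.64  -0.  ] rot [-0.     0.    -0.082] q6 0.68 F [ 0.2  0.1 -0.1] p [ 0.4674 -0.2775  0.0065]
```

```bash
python3 -m inch '{"fingers":[0.5,0.5,0.5,0.5,0.5,0.5,0.5,0.5,0.5,0.5,0.5,0.5],"linear":[[0,0,-0.7],[0,0,-1.5],[0,-2.5,-1.5],[0.2,-5,-1.5],[0.5,-8,-1.5],[0.8,-11,-1.5],[1.1,-14,-1.5],[1.4,-17,-1.5],[1.6,-19,-1.5],[1.7,-19.9,-1.5],[1.7,-19.9,-1.5],[1.7,-19.9,-1.5]],"delta_rot":[[0,0,0],[0,0,0],[0,0,0],[0,0,-0.02],[0,0,-0.04],[0,0,-0.06],[0,0,-0.08],[0,0,-0.082],[0,0,-0.082],[0,0,-0.082],[0,0,-0.082],[0,0,-0.082]]}'
cat > chk.py <<'E'
from plan import *
from meas import *
import sys
p,d=eyes.grab_frame('scene'); W=cloud('scene',d)
hsv=cv2.cvtColor(p,cv2.COLOR_BGR2HSV)
cv2.imwrite('pics/%s.png'%sys.argv[1],cv2.resize(p[130:340,130:430],None,fx=2.6,fy=2.6))
b=np.radians(13.2); n=np.array([np.cos(b),np.sin(b)]); t=np.array([-n[1],n[0]]); bay=np.array([661.9,-32.4])
m=blob(W,(.5,-.12),(.68,.03),.004,.026)&(hsv[...,1]>100); P=W[m]*1000
if len(P)>5: print('amber n,t,z',len(P),np.percentile((P[:,:2]-bay)@n,[2,50,98]).round(1),np.percentile((P[:,:2]-bay)@t,[2,50,98]).round(1),np.median(P[:,2]).round(1))
m=blob(W,(.5,-.12),(.68,.03),.004,.026)&(p.min(2)>90); P=W[m]*1000
if len(P)>5: print('grey n,t,z',len(P),np.percentile((P[:,:2]-bay)@n,[2,50,98]).round(1),np.percentile((P[:,:2]-bay)@t,[2,50,98]).round(1),np.median(P[:,2]).round(1))
for k in(95,60,0):
    print(k,end=' ');plan([*(bay-(89+k)*n)/1000,.0065],103.2)
E
python3 chk.py s3 | grep -v ' -3.1\| 3.1'
```

```text
time: 11.6
ee_pos: [0.4557, -0.079, 0.0219]
eef_rot: [3.12, 0.362, 0.003]
ft_force: [0.4, -0.4, -1.6]
opening: 0.201
finger_force: 30.0
amber n,t,z 92 [-162.4 -132.2  -96.4] [-20.4  -3.5  25.5] 24.9
grey n,t,z 693 [-157.2  -99.3   25.9] [-28.5  21.1  56.2] 19.0
t 11.65 lin cm [2.74 0.14 1.53] rot [ 0.001 -0.001 -0.   ] q6 0.93 F [-0.8  0.5 -0.9] p [ 0.4557 -0.0793  0.0218]
t 11.65 lin cm [6.24 0.13 1.54] rot [ 0.001 -0.001 -0.   ] q6 0.93 F [-0.8  0.5 -0.9] p [ 0.4557 -0.0793  0.0218]
t 11.65 lin cm [12.24  0.13  1.55] rot [ 0.001 -0.001 -0.   ] q6 0.93 F [-0.8  0.5 -0.9] p [ 0.4557 -0.0793  0.0218]
```

View pics/s3.png

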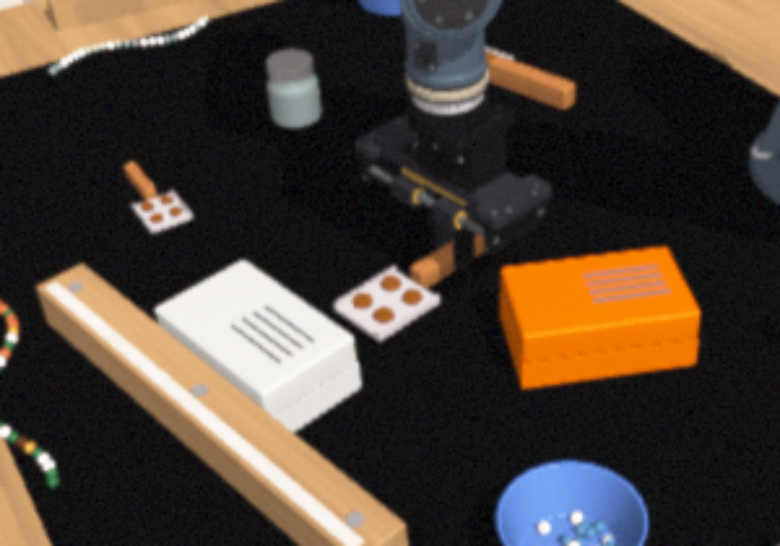

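The blade (crop 388,303) is in line with the bay. I lower it and slide it in.

```bash
python3 -m inch '{"fingers":[0.5,0.5,0.5,0.5,0.5,0.5,0.5,0.5,0.5,0.5,0.5,0.5,0.5,0.5,0.5,0.5],"linear":[[0.5,0.1,0.8],[1,0.1,1.4],[1.5,0.1,1.5],[2.5,0.1,1.5],[3.5,0.1,1.5],[4.5,0.1,1.5],[5.5,0.1,1.5],[6.5,0.1,1.5],[7.5,0.1,1.5],[8.5,0.1,1.5],[9.5,0.1,1.5],[10.2,0.1,1.5],[10.8,0.1,1.5],[11.2,0.1,1.5],[11.5,0.1,1.5],[11.5,0.1,1.5]],"delta_rot":[[0,0,0],[0,0,0],[0,0,0],[0,0,0],[0,0,0],[0,0,0],[0,0,0],[0,0,0],[0,0,0],[0,0,0],[0,0,0],[0,0,0],[0,0,0],[0,0,0],[0,0,0],[0,0,0]]}'
python3 -m inch '{"fingers":[0.5,0.5,0.5,0.5],"linear":[[0.2,0,0],[0.4,0,0],[0.5,0,0],[0.5,0,0]],"delta_rot":[[0,0,0],[0,0,0],[0,0,0],[0,0,0]]}'
```

```text
time: 13.25
ee_pos: [0.5677, -0.0528, 0.0064]
eef_rot: [3.12, 0.362, 0.002]
ft_force: [0.5, -0.5, -0.4]
opening: 0.201
finger_force: 30.0
time: 13.65
ee_pos: [0.5722, -0.0518, 0.0065]
eef_rot: [3.121, 0.362, 0.001]
ft_force: [0.2, -0.0, -0.7]
opening: 0.203
finger_force: 30.0
```

```bash
python3 -m inch '{"fingers":[0.5,0.5,0.5],"linear":[[0.15,0,0],[0.3,0,0],[0.3,0,0]],"delta_rot":[[0,0,0],[0,0,0],[0,0,0]]}'
python3 -m inch '{"fingers":[0.5,0.5,0.5],"linear":[[0.1,0,0],[0.2,0,0],[0.2,0,0]],"delta_rot":[[0,0,0],[0,0,0],[0,0,0]]}'
```

```text
time: 13.95
ee_pos: [0.5743, -0.0509, 0.0065]
eef_rot: [-3.12, -0.362, 0.002]
ft_force: [-1.8, 0.3, 0.2]
opening: 0.203
finger_force: 30.0
time: 14.25
ee_pos: [0.5743, -0.0507, 0.0064]
eef_rot: [-3.12, -0.362, 0.008]
ft_force: [-6.2, -3.1, 3.9]
opening: 0.202
finger_force: 30.0
```

The tray stops where home was predicted, with 7 N on it. I relax the push, release and rise.

```bash
python3 -m inch '{"fingers":[0.5,0.5,0.5],"linear":[[0.1,0,0],[0.1,0,0],[-0.2,0,0]],"delta_rot":[[0,0,0],[0,0,0],[0,0,0]]}'
python3 -m inch '{"fingers":[2.2,3.2,4,4.5,4.5,4.5,4.5,4.5,4.5,4.5,4.5],"linear":[[0,0,0],[0,0,0],[0,0,0],[0,0,0],[0,0,0],[0,0,0],[0,0,-3],[0,0,-6],[0,0,-9],[0,0,-10],[0,0,-10]],"delta_rot":[[0,0,0],[0,0,0],[0,0,0],[0,0,0],[0,0,0],[0,0,0],[0,0,0],[0,0,0],[0,0,0],[0,0,0],[0,0,0]]}'
python3 look.py scene
python3 - <<'E'
from plan import *
b=np.radians(13.2); n=np.array([np.cos(b),np.sin(b)]); t=np.array([-n[1],n[0]]); c=np.array([675.6,-55.9])
f=c-66*n-50*t; print('button face',f)
g=f-35*n; plan([*g/1000,.12],103.2)
for k in('start_face','start'):
  for o in place_of('scene',k)[:4]:
    print(k,round(o['confidence'],2),c2w('scene',o['position']).round(3))
E
```

```text
time: 14.55
ee_pos: [0.5743, -0.0512, 0.0066]
eef_rot: [-3.121, -0.361, 0.001]
ft_force: [0.7, 0.3, -1.2]
opening: 0.204
finger_force: 30.0
time: 15.65
ee_pos: [0.5758, -0.0513, 0.108]
eef_rot: [3.119, 0.362, 0.005]
ft_force: [0.0, -0.4, -0.3]
opening: 0.516
finger_force: 0.0
scene 2086 [677.1 -55. ] [101.2 164.9] 13.4 [[609.0, 13.0], [647.0, -147.0], [745.0, -123.0], [707.0, 37.0]]
 board [701.5 -24.6] [139.5 461.3] 12.8 [[582.0, 185.0], [685.0, -265.0], [821.0, -234.0], [718.0, 216.0]]
button face [ 622.76133592 -119.65010257]
t 15.7 lin cm [-0.39  7.78 -1.33] rot [ 1.000e-03  1.000e-03 -3.141e+00] q6 1.06 F [-0.2  0.  -0.7] p [ 0.5747 -0.051   0.1066]
t 15.7 lin cm [-0.39  7.78 -1.33] rot [ 0.    -0.001  0.   ] q6 1.06 F [-0.2  0.  -0.7] p [ 0.5747 -0.051   0.1066]
start_face 0.51 [0.271 0.319 0.015]
start_face 0.32 [ 0.623 -0.068  0.046]Traceback (most recent call last):
  File "<stdin>", line 6, in <module>
ValueError: it knows: bead_box, board, board_face, bowl, jar, lamp, lamp_back_left, lamp_back_right, lamp_bay, lamp_front, start_face, tray, tray_grip
```

```bash
python3 -m inch '{"fingers":[3,2,1,0,0,0,0,0,0],"linear":[[-0.2,2,-1],[-0.3,4.5,-1.3],[-0.4,7,-1.3],[-0.4,7.8,-1.3],[-0.4,7.8,-1.3],[-0.4,7.8,-1.3],[-0.4,7.8,-1.3],[-0.4,7.8,-1.3],[-0.4,7.8,-1.3]],"delta_rot":[[0,0,0],[0,0,0],[0,0,0],[0,0,0],[0,0,0],[0,0,0],[0,0,0],[0,0,0],[0,0,0]]}'
python3 look.py top
python3 - <<'E'
from plan import *
from meas import *
plan([.5887,-.1276,.012],103.2)
p=cv2.imread('last_top.png'); W=cloud('top',np.load('last_top.npy'))
cv2.imwrite('pics/t4.png',cv2.resize(p[110:260,260:460],None,fx=3.9,fy=3.9,interpolation=cv2.INTER_CUBIC))
hsv=cv2.cvtColor(p,cv2.COLOR_BGR2HSV)
m=blob(W,(.5,-.11),(.68,0),.012,.03)&(hsv[...,1]>100); print('handle',m.sum(),*rect(W[m]))
E
```

```text
time: 16.65
ee_pos: [0.5885, -0.127, 0.1196]
eef_rot: [-3.12, -0.363, 0.0]
ft_force: [-0.2, -0.4, -0.2]
opening: 0.006
finger_force: 0.0
top 1140 [674.3 -58.5] [100.1 161. ] 14.3 [[606.0, 7.0], [646.0, -149.0], [743.0, -124.0], [703.0, 32.0]]
 board [740.6 -19.4] [ 53.  459.4] 12.9 [[663.0, 199.0], [766.0, -249.0], [818.0, -237.0], [715.0, 210.0]]
t 16.7 lin cm [-0.    0.04 10.76] rot [-0.   -0.   -3.14] q6 0.94 F [-0.7 -0.2  0.2] p [ 0.5886 -0.1272  0.1196]
t 16.7 lin cm [-0.    0.04 10.76] rot [-0.     0.     0.001] q6 0.94 F [-0.7 -0.2  0.2] p [ 0.5886 -0.1272  0.1196]
handle 18 [595.5 -41. ] [40.   3.2] 13.5 [[576.0, -44.0], [576.0, -47.0], [615.0, -38.0], [615.0, -35.0]]
```

View pics/t4.png

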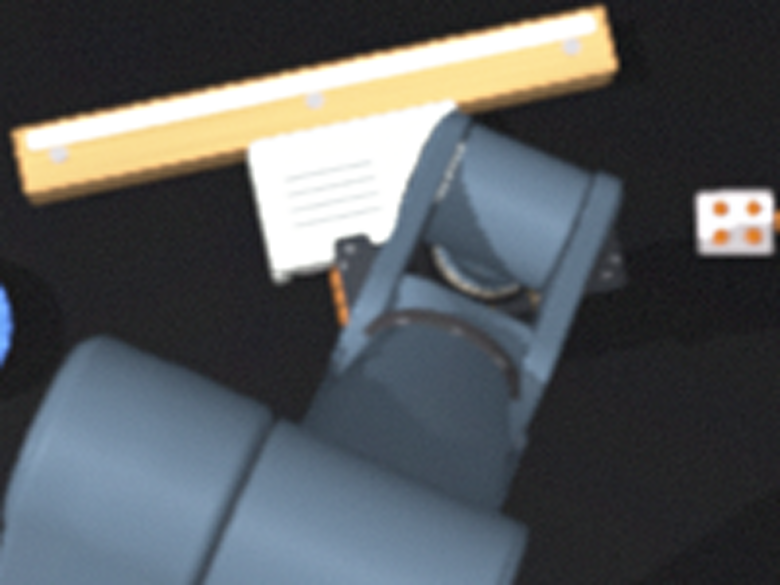

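The lamp is flush with the board in the top crop (350,190), and the handle enters the bay (crop 342,290). Next I lower the shut fingers in front of the button and press.

```bash
python3 -m inch '{"fingers":[0,0,0,0,0,0,0,0,0],"linear":[[0,0,4],[0,0,8],[0,0,10.2],[0,0,10.7],[0.5,0,10.7],[1,0,10.7],[1.5,0,10.7],[2,0,10.7],[2,0,10.7]],"delta_rot":[[0,0,0],[0,0,0],[0,0,0],[0,0,0],[0,0,0],[0,0,0],[0,0,0],[0,0,0],[0,0,0]]}'
python3 -m inch '{"fingers":[0,0,0,0,0],"linear":[[0.2,0,0],[0.4,0,0],[0.6,0,0],[0.8,0,0],[0.8,0,0]],"delta_rot":[[0,0,0],[0,0,0],[0,0,0],[0,0,0],[0,0,0]]}'
```

```text
time: 17.6
ee_pos: [0.6099, -0.1234, 0.0137]
eef_rot: [3.119, 0.362, 0.004]
ft_force: [0.2, 0.2, 0.0]
opening: 0.004
finger_force: 0.0
time: 18.1
ee_pos: [0.6149, -0.1215, 0.0125]
eef_rot: [-3.12, -0.362, 0.004]
ft_force: [-4.2, -1.3, 4.3]
opening: -0.0
finger_force: 2.5
```

```bash
python3 -m inch '{"fingers":[0,0,0],"linear":[[0.15,0,0],[0.3,0,0],[0.3,0,0]],"delta_rot":[[0,0,0],[0,0,0],[0,0,0]]}'
python3 -m inch '{"fingers":[0,0,0],"linear":[[0.15,0,0],[0.3,0,0],[0.3,0,0]],"delta_rot":[[0,0,0],[0,0,0],[0,0,0]]}'
```

```text
time: 18.4
ee_pos: [0.6172, -0.121, 0.0125]
eef_rot: [-3.12, -0.362, 0.006]
ft_force: [-7.2, -1.9, 4.4]
opening: 0.009
finger_force: 3.3
time: 18.7
ee_pos: [0.6177, -0.1207, 0.0124]
eef_rot: [-3.119, -0.364, 0.014]
ft_force: [-9.2, -4.8, 8.2]
opening: 0.008
finger_force: 5.7
```

```bash
python3 -m inch '{"fingers":[0,0,0],"linear":[[0.15,0,0],[0.25,0,0],[0.25,0,0]],"delta_rot":[[0,0,0],[0,0,0],[0,0,0]]}'
python3 -m inch '{"fingers":[0,0,0,0,0,0,0,0,0,0,0],"linear":[[-0.3,0,0],[-0.7,0,0],[-1.2,0,0],[-2,0,0],[-3,0,0],[-4,0,0],[-4,0,-4],[-4,0,-8],[-7,4,-12],[-10,8,-12],[-10,8,-12]],"delta_rot":[[0,0,0],[0,0,0],[0,0,0],[0,0,0],[0,0,0],[0,0,0],[0,0,0],[0,0,0],[0,0,0],[0,0,0],[0,0,0]]}'
python3 -m inch '{"fingers":[0,0,0,0,0],"linear":[[-3,4,0],[-6,8,0],[-8,12,0],[-8,12,0],[-8,12,0]],"delta_rot":[[0,0,0],[0,0,0],[0,0,0],[0,0,0],[0,0,0]]}'
python3 look.py top scene
python3 - <<'E'
from meas import *
b=np.radians(13.2); n=np.array([np.cos(b),np.sin(b)]); t=np.array([-n[1],n[0]]); c=np.array([675.6,-55.9])
for v in('top','scene'):
    p=cv2.imread(f'last_{v}.png'); W=cloud(v,np.load(f'last_{v}.npy')); hsv=cv2.cvtColor(p,cv2.COLOR_BGR2HSV)
    m=blob(W,(.48,-.11),(.68,0),.014,.03)&(hsv[...,1]>100); P=W[m]*1000
    print(v,'handle',m.sum(),np.percentile((P[:,:2]-c)@n,[0,1,50,99]).round(1),np.median((P[:,:2]-c)@t).round(1))
    m=blob(W,(.58,-.17),(.66,-.07),.02,.034); P=W[m]*1000
    if m.sum()>3: print(v,'btn',m.sum(),np.percentile((P[:,:2]-c)@n,[0,5,50]).round(1))
cv2.imwrite('pics/t5.png',cv2.resize(cv2.imread('last_top.png')[110:260,240:460],None,fx=3.6,fy=3.6,interpolation=cv2.INTER_CUBIC))
E
```

```text
time: 19.0
ee_pos: [0.6179, -0.1207, 0.0124]
eef_rot: [-3.119, -0.365, 0.021]
ft_force: [-14.4, -6.8, 10.1]
opening: 0.003
finger_force: 8.2
time: 20.1
ee_pos: [0.5449, -0.2248, 0.1347]
eef_rot: [3.117, 0.356, 0.006]
ft_force: [0.6, 0.2, 0.4]
opening: 0.005
finger_force: 0.0
time: 20.6
ee_pos: [0.494, -0.3557, 0.1318]
eef_rot: [-3.12, -0.357, 0.0]
ft_force: [-0.2, 0.1, -0.3]
opening: 0.004
finger_force: 0.0
top 1662 [673.4 -58.5] [102.8 160.8] 13.7 [[604.0, 7.0], [643.0, -149.0], [742.0, -124.0], [704.0, 32.0]]
 board [740.9 -19.5] [ 52.6 459.6] 13.0 [[664.0, 198.0], [767.0, -249.0], [818.0, -237.0], [715.0, 210.0]]
scene 2086 [676.4 -54.1] [100.5 161.8] 12.7 [[610.0, 14.0], [645.0, -144.0], [743.0, -122.0], [708.0, 36.0]]
 board [701.2 -25.3] [140.6 461.1] 13.0 [[581.0, 183.0], [685.0, -266.0], [822.0, -234.0], [718.0, 215.0]]
top handle 162 [-139.1 -138.1  -93.3  -51.3] 25.5
top btn 73 [-69.8 -68.7 -58.8]
scene handle 138 [-135.5 -133.4 -104.5  -76.9] 31.0
```

View pics/t5.png

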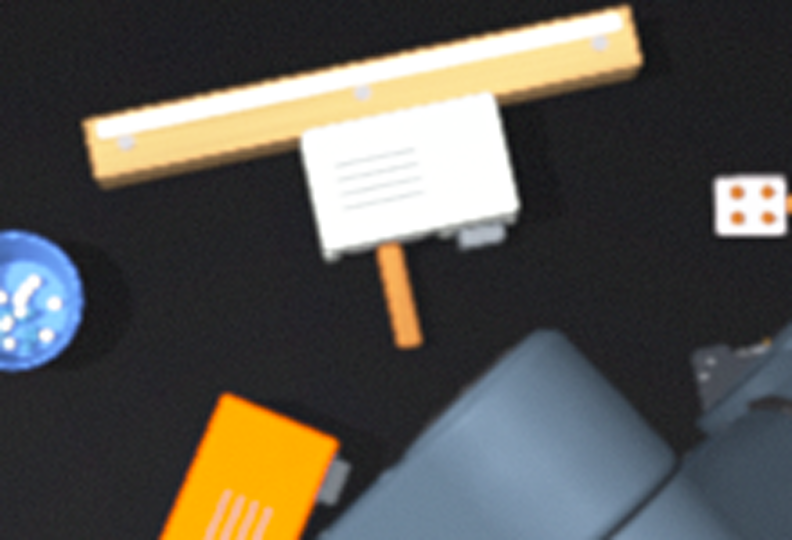

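In the final picture the lamp is flush (crop 410,175), the handle end sits at the home depth (crop 405,340) and the button is out again (crop 480,237). I'm handing in.

```bash
python3 -c "
from plant import order; print(order.close_job())"
```

```text
the job is handed in; nothing more can be done
None
```

I handed the job in: the lamp is flush against the board, the tray is home in its bay, and the button was pressed to its stop after the tray went in and has sprung back out; the bowl, bead box and jar were not touched.

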